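# Put the electrode away on the rotary stand

### The arm

A 6-joint arm with a two-finger parallel gripper is mounted at the origin on the work surface. World frame = base frame: x ahead of the robot, y to its left, z up, the work surface at z = 0. Lengths are in m, angles in rad, forces in N, time in s.
With the tool pointing down it reaches from about 0.25 to 0.775 m from the base axis. Payload 4 kg.
Tool frame: the origin (TCP) lies on the centre line of the jaws, within the pads' length; the fingertips stand 11 mm ahead of it and the grasp point (between the pads) lies 8 mm behind it; z points along the fingers, y is the direction in which the jaws open and shut (so a half turn about z gives the same grasp; the last joint's range is limited). The gripper opens to 85 mm and grips with 20 to 120 N. Pads are 22 mm wide; open, the fingers measure 114 mm over their backs; the gripper's body (76 mm by 85 mm) begins 54 mm behind the grasp point. The pads swing forward as they close: fully open they stand 13 mm farther back than shut.
Start: joints at [1.184, 0.087, 1.371, -0, 1.684, -0.103], TCP at [0.154, 0.528, 0.242] pointing down, gripper open.
Joint ranges: [-3.1, 3.1], [-0.76, 2.03], [0.27, 2.55], [-1.08, 4.22], [0.17, 2.65], [-2.57, 2.57]. Speed limits (rad/s): [2.79, 2.79, 3.14, 3.14, 3.14, 3.14].

### API

Orientations are given as a rotation vector (axis times angle).
In Python, from station import robot, imaging gives the robot as it stands.
- The arm moves only by the tool servo_tool, never from a script. Its argument "commands" is a list of rows, each an object with "grip": the opening, from 0 (shut) to 1 (fully open); "dp": the shift along the tool's x, y, z in mm, a list of three; "twist": the turn about the tool's z in degrees. In form: [{"grip": grip, "dp": [dx, dy, dz], "twist": twist}, ...]. A call has exactly 10 rows; each row is the pose to reach, as a shift and turn from the pose commanded when the call began, along the tool's axes at that moment; what a row does not reach only later rows make up. A row lasts 1/12 s, in which the tool goes at most 41.7 mm and 7.16 degrees, less where a joint would pass 70% of its speed; a pose out of reach is approached as far as the arm can. A call with a gripper value outside its range is refused whole. The fingers move at their own pace and stop on an object; "newtons" is the grip in N (left out, the last holds). Time passes only in rows, so rows that repeat a pose let the fingers close, or fill a call up. It gives the time, the measured TCP pose, the force and the opening at its end, in the units of the state.
- robot.get_obs(): the state, without advancing time (a new reading comes with each control period).
- imaging.snapshot(name): name is "scene" or "top" or "wrist"; returns the picture (480x640x3 uint8, red, green, blue); there is no depth.
- imaging.camera_model(name): a dict with "mtx" (3x3 intrinsics, pixels), "origin" and "attitude" of the camera in the world; the wrist camera has in their place "mount" (4x4, takes a point from camera to tool coordinates, whose origin is the TCP and whose axes are the flange's). Camera axes: x right, y down, z forward; pixel columns grow to the right and rows downward; lengths in m; the calibration is good to about 2 mm. The wrist camera is an equidistant fisheye: a pixel r from the principal point sees the ray r / f radians off the axis. A picture is of the moment at which its call begins: read the wrist's pose just before it. camera_model takes no time and is no camera call.
- robot.job_done(): hands the job in, once; it reports no verdict.
Trained networks look in the newest picture that a camera, given by its name, has taken for a name from the list of things; names that differ only in an ending like _2 or _b are one class to them, and where a whole thing is asked for, a point or a joint stands for the part that bears it (a point fixed in the world has none). Each returns a list of dicts, best first, with "confidence" (0 to 1); they miss things now and then, are a little off and sometimes report something else, mostly with a low value. They report only what shows in the picture. A call takes as long as a camera call.
- imaging.regions_of(camera, target): "mask" (480x640 bool, what is visible of it) and "extent" ([left, top, right, bottom] in pixels, round what is visible of it).
The state is a dict: "time": time; "qpos": joint angles; "joint_velocities": joint speeds; "effort": joint torques, N m; "tool_pos": TCP position; "ee_rot": TCP orientation; "force": force on the tool from outside, world axes, zero at the start; "wrist_torque": the same for the moment, N m; "grip_width": finger opening in m.
Only numpy, scipy, OpenCV 4.12 (cv2) and the standard library are available. Lean on these libraries where they do the work, as an engineer would, in place of code of your own. Each camera call takes 0.05 s, during which the arm holds its last target. There are 200 camera calls.

### The job

Put the electrode that stands in the soaking pot away on the rotary electrode stand. First turn the carousel by its knob until the empty clip faces the middle of the opening in the guard rail; then hang the electrode in that clip, coming in through the opening, push its collar fully down past the spring jaws onto the clip, hold it pressed there with about 18 N for a second (never more than 25 N), and let go. Leave the clip facing the opening, and leave the bottle, the beaker and the jar standing where they are.

Things in the scene. Friction and masses are not known exactly. Their poses are not given: they have to be found in the camera images.
- stand: fixed rotary stand: white base 252 mm across, 12 mm thick, steel column, steel guard rail (8 mm bar, centre line at 118 mm radius, 100 mm above the bench) all round except an opening 96 mm wide towards the stand's own -x. Origin: centre of the base's underside, on the carousel's axis
- turret (a joint): carousel angle on the stand, rad, counter-clockwise from above; 0 = empty clip faces the middle of the opening; starts at 0.5 to 1.45, range -0.7 to 2.0, stays where left (friction 0.12 N m). Four arms at 90 degrees, tops 125 mm above the bench; three carry fixed electrodes like the loose one, 80 mm from the axis, tops 205 mm above the bench
- knob (a point): centre of the square grey knob on the carousel's axis, 28 x 28 mm, 34 mm tall, its top 202 mm above the bench (this point 185 mm); its sides are parallel to its x and y axes, which turn with the carousel
- clip (a point): empty hook of the carousel: white fork, prongs 8 mm thick, slot 14 mm wide. Origin: seat centre on the prongs' top face, 80 mm from the carousel's axis, 125 mm above the bench. Its -x points outwards, where the slot is open (mouth flared to 30 mm at 28 mm out); the slot ends 7 mm inwards of the origin. The prongs turn with the carousel
- jaws (a point): mid-point between the clip's two sprung steel jaws, 16 mm above the prongs (jaw tops 20 mm, housings 21 mm above), 22 mm apart along y; each gives 5 mm. The collar needs about 4 to 8 N of push to go down between them; they spring back over its top edge as its underside meets the prongs, and then the resistance drops, and rises steeply on pressing further
- electrode: the loose electrode, 90 g upright round rod 165 mm long, origin at its lower end, z up the rod. Heights: clear cap 18 mm diameter 0-30, glass shaft 12 mm 30-85, grey collar 85-97 (flat underside 20 mm, widening to 26 mm at 94), grey neck 16 mm 97-107, black grip 16 mm 107-157, steel top 18 mm 157-165. The cap cannot pass the slot: the shaft enters sideways, cap below prongs, collar above jaws
- electrode_head (a point): centre of the electrode's black grip (16 mm diameter, 50 mm tall), 132 mm above its lower end; z up the rod
- electrode_collar (a point): centre of the flat underside of the electrode's collar, 85 mm above its lower end, 47 mm below the head point; z up the rod. Fully home = this point at the origin of clip
- pot: fixed grey soaking pot, 60 x 60 x 50 mm, origin under its centre, with a 22 mm hole 42 mm deep in which the electrode stands loosely, its lower end 8 mm above the bench
- reagent: bystander: amber bottle 60 mm diameter, 125 mm tall, origin under its centre
- beaker: bystander: glass beaker 72 mm diameter, 85 mm tall, origin under its centre
- jar: bystander: white jar 52 mm diameter, 60 mm tall, origin under its centre

How it is judged:
By the outcome, as a careful person would: the job done as asked, in the order asked, and still so for the second after the job is handed in, with the robot touching nothing.
It also fails if it takes over 72 s, if anything falls off the work surface, if the arm or the gripper's body presses on something with over 40 N, if the wrist force passes 120 N, or if a joint passes its speed limit or range.

## Working session

There is one attempt and no reset: what is moved stays moved. The work goes in short steps, Python scripts to look and compute and a tool call to move; the robot and the scene stay as the last step left them, time stands still between calls to the robot, and variables do not carry over. Pictures are saved under pics/ and viewed, about 8 in all and at most 12, crops included, and the job is handed in when it is done.

Besides the shell and the picture viewer there is one more tool, called after "Emit:" as name(argument=value, ...) on one line, values as JSON. servo_tool: Moves the arm, as the interface text tells. Its arguments: {"type":"object","properties":{"commands":{"type":"array","items":{"type":"object","properties":{"grip":{"type":"number"},"dp":{"type":"array","items":{"type":"number"}},"twist":{"type":"number"}}}},"newtons":{"type":"number"}},"required":["commands"]}

```bash
ls; mkdir -p pics; cat > h.py <<'E'
import numpy as np, cv2
from scipy.spatial.transform import Rotation as R
from station import robot, imaging
def cam(n):
    m=imaging.camera_model(n); K=np.array(m['mtx'])
    if n=='wrist':
        o=robot.get_obs(); T=np.eye(4); T[:3,:3]=R.from_rotvec(o['ee_rot']).as_matrix(); T[:3,3]=o['tool_pos']
        T=T@np.array(m['mount']); return K,T[:3,3],T[:3,:3]
    A=np.array(m['attitude']); A=R.from_rotvec(A).as_matrix() if A.size==3 else A
    return K,np.array(m['origin']),A
def ray(n,c,u,v):
    K,o,A=c; x=(u-K[0,2])/K[0,0]; y=(v-K[1,2])/K[1,1]
    if n=='wrist':
        r=np.hypot(x,y)+1e-12; d=np.array([x/r*np.sin(r),y/r*np.sin(r),np.cos(r)])
    else: d=np.array([x,y,1.])
    return o,A@d
def at_z(n,c,u,v,z):
    o,d=ray(n,c,u,v); return o+d*(z-o[2])/d[2]
def proj(n,c,P):
    K,o,A=c; p=(np.atleast_2d(P)-o)@A
    if n=='wrist':
        r=np.hypot(p[:,0],p[:,1])+1e-12; th=np.arctan2(r,p[:,2]); q=p[:,:2]/r[:,None]*th[:,None]
    else: q=p[:,:2]/p[:,2:]
    return q*[K[0,0],K[1,1]]+[K[0,2],K[1,2]]
E
python3 - <<'E'
from h import *
o=robot.get_obs(); print(o['time'],o['tool_pos'],R.from_rotvec(o['ee_rot']).as_matrix().round(3).tolist(),o['force'])
ims=[]
for n in ['scene','top']:
    c=cam(n); print(n,imaging.camera_model(n))
    im=imaging.snapshot(n); cv2.imwrite(f'pics/{n}0.png',im[:,:,::-1])
    for t in ['stand','knob','clip','electrode','electrode_head','pot','reagent','beaker','jar']:
        for r in imaging.regions_of(n,t)[:2]:
            m=r['mask']; ys,xs=np.nonzero(m); print(n,t,round(r['confidence'],2),r['extent'],xs.mean().round(1),ys.mean().round(1),m.sum())
E
```

```text
pics
0.0 [0.1538273  0.52756773 0.24110249] [[-0.96, 0.28, -0.001], [0.28, 0.96, -0.002], [0.0, -0.002, -1.0]] [0.07294297 0.19953458 0.62581503]
scene {'mtx': array([[467.95563933,   0.        , 321.43726349],
       [  0.        , 467.95563933, 237.42734456],
       [  0.        ,   0.        ,   1.        ]]), 'origin': array([ 1.03538664, -0.43025196,  0.83156853]), 'attitude': array([-2.26753986, -0.9891014 ,  0.36596499])}
scene stand 0.98 [212.7, 210.3, 346.0, 374.3] 280.6 305.9 12506
scene stand 0.73 [360.6, 187.5, 399.7, 226.5] 378.8 205.7 930
scene knob 0.84 [216.4, 209.7, 334.2, 337.0] 279.3 278.1 4885
scene clip 0.91 [216.2, 216.0, 332.2, 336.3] 279.2 278.5 4903
scene electrode 0.74 [375.9, 155.6, 393.2, 198.9] 382.2 177.4 331
scene electrode_head 0.55 [378.3, 157.0, 387.7, 201.2] 382.4 177.9 337
scene electrode_head 0.2 [214.9, 212.3, 343.9, 371.0] 281.1 305.6 12446
scene pot 0.71 [360.7, 187.0, 400.2, 226.6] 378.6 205.9 925
scene reagent 0.9 [398.1, 222.7, 431.8, 274.3] 413.4 251.0 1223
scene beaker 0.92 [115.6, 282.1, 163.0, 330.9] 139.6 304.2 1624
scene beaker 0.68 [2
[... 362 characters left out ...]
 -0.03406947,  1.21827574]), 'attitude': array([-2.10338447,  2.1467064 , -0.15957852])}
top stand 0.89 [321.5, 176.1, 420.0, 279.0] 369.0 229.0 7610
top knob 0.96 [336.5, 181.3, 416.2, 259.6] 371.7 221.5 2861
top clip 0.75 [334.1, 187.0, 409.7, 259.5] 371.1 221.0 2679
top electrode 0.65 [215.8, 245.4, 234.9, 257.7] 225.0 250.7 152
top electrode_head 0.65 [214.9, 241.9, 234.5, 257.1] 225.0 250.8 152
top pot 0.74 [219.0, 239.6, 245.5, 271.1] 232.2 255.7 522
top reagent 0.76 [244.0, 175.4, 269.3, 206.7] 257.1 192.5 597
top beaker 0.77 [440.4, 282.1, 477.0, 312.0] 459.1 296.0 800
top jar 0.78 [183.3, 188.4, 208.8, 210.1] 194.5 199.3 392
top jar 0.71 [337.5, 182.5, 415.8, 262.4] 372.5 221.5 2867
```

```bash
python3 - <<'E'
from h import *
s=cv2.imread('pics/scene0.png')[140:390,100:480]; t=cv2.imread('pics/top0.png')[160:330,170:490]
a=cv2.resize(s,None,fx=2,fy=2,interpolation=2); cv2.imwrite('pics/s1.png',a)
b=cv2.resize(t,None,fx=2.5,fy=2.5,interpolation=2); cv2.imwrite('pics/t1.png',b)
c=cam('top')
# top: base disc 12mm, pot
for n,u,v,z in [('stand',371,230,0.012),('knobtop',371,221,.2),('pot',232.2,255.7,.05),('reag',257,192.5,.1),('beak',459,296,.07),('jar',194.5,199,.06),('etop',218,251,.173)]: print(n,at_z('top',c,u,v,z).round(3))
E
```

```text
stand [ 0.61  -0.155  0.012]
knobtop [ 0.596 -0.137  0.2  ]
pot [0.545 0.2   0.05 ]
reag [0.694 0.13  0.1  ]
beak [ 0.433 -0.356  0.07 ]
jar [0.692 0.296 0.06 ]
etop [0.54  0.207 0.173]
```

View pics/s1.png

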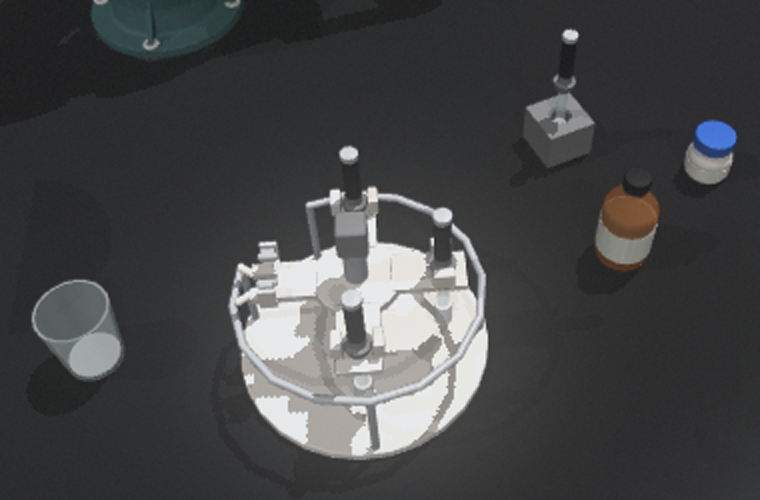

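View pics/t1.png

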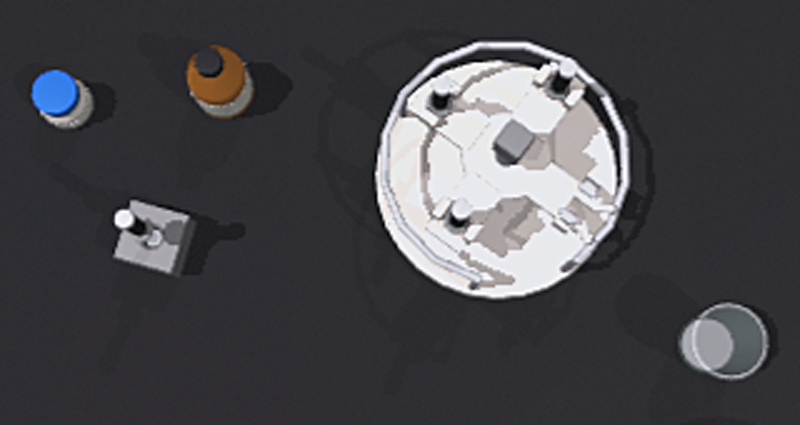

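The scene view shows the empty clip at left beside the rail end, with the opening between about (221,272) and (255,243). The top view shows rail ends near (360,274) and (398,266), and the loose electrode's top at (220,248). Next I'll fit the stand pose.

```bash
python3 - <<'E'
from h import *
from scipy.optimize import least_squares
S=lambda x,y:(x/2+100,y/2+140); T=lambda x,y:(x/2.5+170,y/2.5+160)
ob={'top':[T(441,93),T(566,66),T(459,208),T(475,284),T(570,266)],
'scene':[S(442,215),S(351,298),S(349,154),S(310,206),S(240,268)]}
a=np.arcsin(48/118)
def pts(p):
    x,y,yaw,q=p; f=lambda r,t,z:[x+r*np.cos(t),y+r*np.sin(t),z]
    c=yaw+np.pi+q # clip direction
    # opposite, next toward -y(ccw?) 
    return np.array([f(.08,c+np.pi,.205),f(.08,c+np.pi+s*np.pi/2,.205),f(.08,c+np.pi-s*np.pi/2,.205),f(.118,yaw+np.pi-a,.1),f(.118,yaw+np.pi+a,.1)])
for s in (1,-1):
  for q0 in (.5,1,1.4):
    g=lambda p:np.r_[(proj('top',cam('top'),pts(p))-ob['top']).ravel(),(proj('scene',cam('scene'),pts(p))-ob['scene']).ravel()]
    r=least_squares(g,[.6,-.15,0,q0],loss='soft_l1'); print(s,r.x.round(4),r.cost.round(2),g(r.x).round(1))
def tri(u1,u2):
    L=[ray('top',cam('top'),*u1),ray('scene',cam('scene'),*u2)]
    A=sum(np.eye(3)-np.outer(d,d)/(d@d) for o,d in L); b=sum((np.eye(3)-np.outer(d,d)/(d@d))@o for o,d in L); return np.linalg.solve(A,b)
print('etop',tri(T(124,219),S(570,35)).round(4),at_z('top',cam('top'),*T(124,219),.173),at_z('scene',cam('scene'),*S(570,35),.173))
print('collar',at_z('scene',cam('scene'),*S(565,82),.102), 'hole',at_z('scene',cam('scene'),*S(562,116),.05),at_z('top',cam('top'),*T(155,239),.05))
for P in [(135,200),(193,210),(178,275),(115,255)]: print('potc',at_z('top',cam('top'),*T(*P),.05).round(3))
print('botcap',at_z('top',cam('top'),*T(208,62),.125),'jar',at_z('top',cam('top'),*T(56,92),.06))
E
```

```text
1 [ 0.6072 -0.1459  0.1672  0.7139] 348.5 [ -0.2  -3.4 -43.7  57.3  43.2 -55.3  -0.   -1.6   1.5  -1.9  -0.1  -1.8
  -0.6 -75.   -0.3  69.4  -0.6  -2.3   0.5  -3. ]
1 [ 0.6072 -0.1459  0.1672  0.7139] 348.5 [ -0.2  -3.4 -43.7  57.3  43.2 -55.3  -0.   -1.6   1.5  -1.9  -0.1  -1.8
  -0.6 -75.   -0.3  69.4  -0.6  -2.3   0.5  -3. ]
1 [ 0.6072 -0.1459  0.1672  0.7139] 348.5 [ -0.2  -3.4 -43.7  57.3  43.2 -55.3  -0.   -1.6   1.5  -1.9  -0.1  -1.8
  -0.6 -75.   -0.3  69.4  -0.6  -2.3   0.5  -3. ]
-1 [ 0.6098 -0.1479  0.1583  0.7434] 12.54 [ 0.2 -4.   0.6 -0.1  0.6 -0.2  0.3 -2.8  1.9 -2.7  0.  -1.  -0.2 -1.
 -0.5 -1.6 -0.1 -1.2  0.6 -2.1]
-1 [ 0.6098 -0.1479  0.1583  0.7434] 12.54 [ 0.2 -4.   0.6 -0.1  0.6 -0.2  0.3 -2.8  1.9 -2.7  0.  -1.  -0.2 -1.
 -0.5 -1.6 -0.1 -1.2  0.6 -2.1]
-1 [ 0.6098 -0.1479  0.1583  0.7434] 12.54 [ 0.2 -4.   0.6 -0.1  0.6 -0.2  0.3 -2.8  1.9 -2.7  0.  -1.  -0.2 -1.
 -0.5 -1.6 -0.1 -1.2  0.6 -2.1]
etop [0.5491 0.2053 0.1684] [0.54804762 0.20379406 0.173     ] [0.55269036 0.20131167 0.173     ]
collar [0.5519568  0.20432794 0.102     ] hole [0.55461951 0.20363807 0.05      ] [0.54554527 0.20009453 0.05      ]
potc [0.586 0.221 0.05 ]
potc [0.574 0.162 0.05 ]
potc [0.509 0.177 0.05 ]
potc [0.53 0.24 0.05]
botcap [0.7069238  0.13565572 0.125     ] jar [0.69783237 0.30142484 0.06      ]
```

Emit:
servo_tool(commands=[{"grip": 1, "dp": [-31, -26, 0], "twist": 0}, {"grip": 1, "dp": [-63, -52, 0], "twist": 0}, {"grip": 1, "dp": [-94, -78, 0], "twist": 0}, {"grip": 1, "dp": [-126, -104, 0], "twist": 0}, {"grip": 1, "dp": [-157, -130, 0], "twist": 0}, {"grip": 1, "dp": [-188, -156, 0], "twist": 0}, {"grip": 1, "dp": [-220, -182, -5], "twist": 0}, {"grip": 1, "dp": [-251, -208, -10], "twist": 0}, {"grip": 1, "dp": [-283, -235, -15], "twist": 0}, {"grip": 1, "dp": [-314, -261, -20], "twist": 0}])

```text
time: 1.83
tool_pos: [0.383, 0.1877, 0.2629]
ee_rot: [0.444, 3.109, 0.001]
force: [1.1, 0.1, -0.2]
grip_width: 0.0853
```

Emit:
servo_tool(commands=[{"grip": 0.7, "dp": [-31, -26, -3], "twist": 3}, {"grip": 0.7, "dp": [-63, -52, -6], "twist": 6}, {"grip": 0.7, "dp": [-94, -78, -10], "twist": 9}, {"grip": 0.7, "dp": [-126, -104, -15], "twist": 12}, {"grip": 0.7, "dp": [-157, -130, -20], "twist": 15}, {"grip": 0.7, "dp": [-188, -156, -25], "twist": 18}, {"grip": 0.7, "dp": [-220, -182, -30], "twist": 21}, {"grip": 0.7, "dp": [-251, -208, -30], "twist": 22}, {"grip": 0.7, "dp": [-283, -235, -30], "twist": 22}, {"grip": 0.7, "dp": [-313, -260, -30], "twist": 22}])

```text
time: 2.67
tool_pos: [0.6109, -0.1499, 0.2924]
ee_rot: [1.03, 2.967, 0.0]
force: [0.8, 0.8, -0.0]
grip_width: 0.0597
```

```bash
cat > w.py <<'E'
import sys
from h import *
o=robot.get_obs(); c=cam('wrist'); im=imaging.snapshot('wrist'); cv2.imwrite(f'pics/{sys.argv[1]}.png',im[:,:,::-1])
np.savez('pics/wc.npz',K=c[0],o=c[1],A=c[2])
M=R.from_rotvec(o['ee_rot']).as_matrix()
print(o['time'],o['tool_pos'].round(4),M.round(3).tolist(),o['force'].round(2),o['grip_width'],o['qpos'].round(2))
E
python3 w.py w1; python3 -c "
from h import *
print(imaging.camera_model('wrist'))"
```

```text
2.6667 [ 0.6109 -0.1499  0.2924] [[-0.785, 0.62, 0.001], [0.62, 0.785, -0.0], [-0.001, 0.0, -1.0]] [ 0.77  0.8  -0.04] 0.05974067536187372 [-0.33  0.26  1.07  0.    1.81 -1.23]
{'mtx': array([[371.64829954,   0.        , 317.98156715],
       [  0.        , 371.64829954, 240.30861112],
       [  0.        ,   0.        ,   1.        ]]), 'mount': array([[ 6.96631402e-04, -9.57396600e-01, -2.88775457e-01,
         7.34850627e-02],
       [ 9.99999756e-01,  6.81696980e-04,  1.52287390e-04,
         1.17081210e-03],
       [ 5.10579272e-05, -2.88775492e-01,  9.57396842e-01,
        -1.30841154e-01],
       [ 0.00000000e+00,  0.00000000e+00,  0.00000000e+00,
         1.00000000e+00]])}
```

View pics/w1.png

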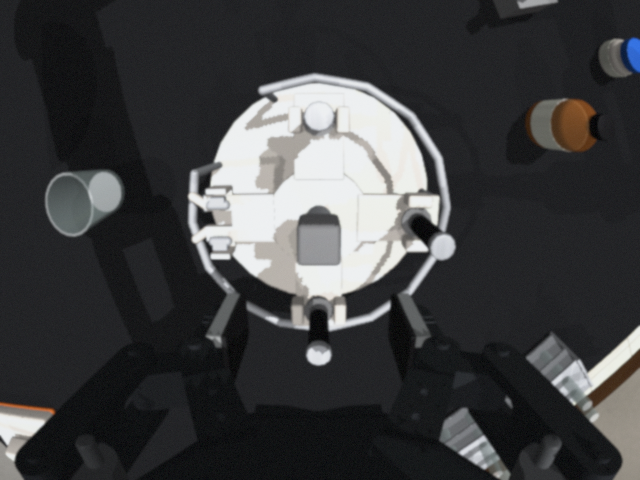

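The wrist view shows the knob at about (319,245) with square sides aligned to the image. Electrode tops are at (319,118), (443,245) and (319,354), and rail ends at (263,90) and (195,172).

```bash
python3 - <<'E'
from h import *
from scipy.optimize import least_squares
S=lambda x,y:(x/2+100,y/2+140); T=lambda x,y:(x/2.5+170,y/2.5+160)
d=np.load('pics/wc.npz'); C={'wrist':(d['K'],d['o'],d['A']),'top':cam('top'),'scene':cam('scene')}
ob={'top':[T(441,93),T(566,66),T(459,208),T(475,284),T(570,266)],
'scene':[S(442,215),S(351,298),S(349,154),S(310,206),S(240,268)],
'wrist':[(443,245),(319,354),(319,118),(263,90),(195,172)]}
a=np.arcsin(48/118)
def pts(p):
    x,y,yaw,q=p; f=lambda r,t,z:[x+r*np.cos(t),y+r*np.sin(t),z]; c=yaw+np.pi+q
    return np.array([f(.08,c+np.pi,.205),f(.08,c+np.pi/2,.205),f(.08,c-np.pi/2,.205),f(.118,yaw+np.pi-a,.1),f(.118,yaw+np.pi+a,.1)])
for ns in (['wrist'],['wrist','top','scene']):
    g=lambda p:np.concatenate([(proj(n,C[n],pts(p))-ob[n]).ravel() for n in ns])
    r=least_squares(g,[.61,-.15,.16,.74],loss='soft_l1'); print(ns,r.x.round(4),r.cost.round(2),g(r.x)[:10].round(1))
    x,y,yaw,q=r.x; t=yaw+q
    print('knob top corners',proj('wrist',C['wrist'],[[x+.014*(i*np.cos(t)-j*np.sin(t)),y+.014*(i*np.sin(t)+j*np.cos(t)),.202] for i,j in((1,1),(1,-1),(-1,-1),(-1,1))]).round(0).tolist())
E
```

```text
['wrist'] [ 0.6096 -0.1465  0.1668  0.74  ] 4.75 [ 0.7  1.4  0.3  1.5 -0.5 -3.2  0.1 -0.8 -0.6  0.2]
knob top corners [[342.0, 224.0], [341.0, 267.0], [297.0, 267.0], [296.0, 224.0]]
['wrist', 'top', 'scene'] [ 0.6097 -0.1469  0.1642  0.7414] 18.18 [ 0.3  2.1 -0.2  1.9 -0.7 -2.6  0.2 -0.5 -0.7  0.3]
knob top corners [[341.0, 224.0], [341.0, 267.0], [297.0, 267.0], [296.0, 225.0]]
```

Emit:
servo_tool(commands=[{"grip": 0.7, "dp": [3, 2, 20], "twist": 0}, {"grip": 0.7, "dp": [3, 2, 45], "twist": 0}, {"grip": 0.7, "dp": [3, 2, 70], "twist": 0}, {"grip": 0.7, "dp": [3, 2, 90], "twist": 0}, {"grip": 0.7, "dp": [3, 2, 110], "twist": 0}, {"grip": 0.7, "dp": [3, 2, 110], "twist": 0}, {"grip": 0, "dp": [3, 2, 110], "twist": 0}, {"grip": 0, "dp": [3, 2, 110], "twist": 0}, {"grip": 0, "dp": [3, 2, 110], "twist": 0}, {"grip": 0, "dp": [3, 2, 110], "twist": 0}], newtons=60)

```text
time: 3.55
tool_pos: [0.6077, -0.1469, 0.1848]
ee_rot: [1.032, 2.967, -0.009]
force: [-6.2, -5.3, 2.0]
grip_width: 0.0274
```

Emit:
servo_tool(commands=[{"grip": 0, "dp": [0, 0, 0], "twist": 0}, {"grip": 0, "dp": [0, 0, 0], "twist": 3}, {"grip": 0, "dp": [0, 0, 0], "twist": 8}, {"grip": 0, "dp": [0, 0, 0], "twist": 14}, {"grip": 0, "dp": [0, 0, 0], "twist": 20}, {"grip": 0, "dp": [0, 0, 0], "twist": 26}, {"grip": 0, "dp": [0, 0, 0], "twist": 32}, {"grip": 0, "dp": [0, 0, 0], "twist": 38}, {"grip": 0, "dp": [0, 0, 0], "twist": 42.4}, {"grip": 0, "dp": [0, 0, 0], "twist": 42.4}])

```text
time: 4.38
tool_pos: [0.6087, -0.1463, 0.1848]
ee_rot: [2.035, 2.389, -0.004]
force: [-2.3, -4.3, 2.0]
grip_width: 0.027
```

```bash
python3 w.py w2;
```

```text
4.3833 [ 0.6087 -0.1463  0.1848] [[-0.159, 0.987, 0.001], [0.987, 0.159, -0.004], [-0.004, 0.0, -1.0]] [-2.28 -4.28  1.97] 0.027026876423563505 [-0.32  0.27  1.27 -0.    1.6  -0.48]
```

Emit:
servo_tool(commands=[{"grip": 0.7, "dp": [0, 0, 0], "twist": 0}, {"grip": 0.7, "dp": [0, 0, 0], "twist": 0}, {"grip": 0.7, "dp": [0, 0, 0], "twist": 0}, {"grip": 0.7, "dp": [0, 0, 0], "twist": 0}, {"grip": 0.7, "dp": [0, 0, -20], "twist": 0}, {"grip": 0.7, "dp": [0, 0, -50], "twist": 0}, {"grip": 0.7, "dp": [0, 0, -80], "twist": 0}, {"grip": 0.7, "dp": [0, 0, -110], "twist": 0}, {"grip": 0.7, "dp": [0, 0, -120], "twist": 0}, {"grip": 0.7, "dp": [0, 0, -120], "twist": 0}])

```text
time: 5.27
tool_pos: [0.6103, -0.1443, 0.307]
ee_rot: [2.027, 2.39, 0.006]
force: [0.1, 0.7, -0.6]
grip_width: 0.0599
```

```bash
python3 w.py w3
```

```text
5.2667 [ 0.6103 -0.1443  0.307 ] [[-0.163, 0.987, 0.008], [0.987, 0.163, -0.002], [-0.004, 0.008, -1.0]] [ 0.09  0.73 -0.64] 0.05992007438136505 [-0.32  0.25  1.05  0.    1.83 -0.49]
```

View pics/w3.png

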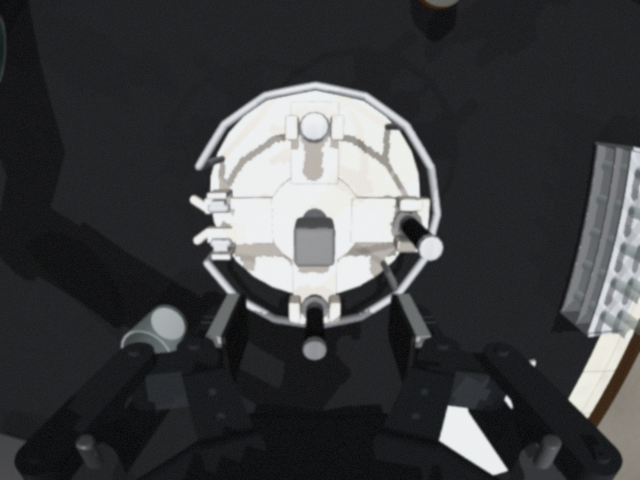

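The clip's fork at left, about (195,220), now lies in the opening between rail ends (199,166) and (207,263). I'll check the turret angle.

```bash
cat > fit.py <<'E'
from h import *
from scipy.optimize import least_squares
d=np.load('pics/wc.npz'); C=(d['K'],d['o'],d['A'])
ob=[(431,247),(315,349),(315,127),(199,166),(207,263)]
a=np.arcsin(48/118)
def pts(p):
    x,y,yaw,q=p; f=lambda r,t,z:[x+r*np.cos(t),y+r*np.sin(t),z]; c=yaw+np.pi+q
    return np.array([f(.08,c+np.pi,.205),f(.08,c+np.pi/2,.205),f(.08,c-np.pi/2,.205),f(.118,yaw+np.pi-a,.1),f(.118,yaw+np.pi+a,.1)])
g=lambda p:(proj('wrist',C,pts(p))-ob).ravel()
r=least_squares(g,[.61,-.147,.16,.0],loss='soft_l1'); print(r.x.round(4),r.cost.round(2),g(r.x).round(1))
x,y,yaw,q=r.x; t=yaw+q
for z in (.146,.125): # jaws housings in wrist picture
    print([at_z('wrist',C,u,v,z).round(4).tolist() for u,v in((216,202),(219,243))])
# knob top corners measured
print([at_z('wrist',C,u,v,.202).round(4).tolist() for u,v in((295,224),(334,224),(295,265),(334,265))])
print('clip pred',x-.08*np.cos(t),y-.08*np.sin(t))
E
python3 fit.py
```

```text
[ 0.6101 -0.1463  0.1785 -0.014 ] 3.27 [ 1.   0.9 -0.   1.4 -0.6 -2.2 -0.3 -0.   0.3 -0.3]
[[0.5273, -0.1393, 0.146], [0.5331, -0.1738, 0.146]]
[[0.5222, -0.1442, 0.125], [0.5285, -0.1813, 0.125]]
[[0.5949, -0.1327, 0.202], [0.6201, -0.1286, 0.202], [0.599, -0.1611, 0.202], [0.6251, -0.1568, 0.202]]
clip pred 0.5311700753050037 -0.15939517987609253
```

Emit:
servo_tool(commands=[{"grip": 0.7, "dp": [30, 0, 0], "twist": 6}, {"grip": 0.7, "dp": [66, 0, 0], "twist": 13}, {"grip": 0.7, "dp": [102, -1, 0], "twist": 20}, {"grip": 0.7, "dp": [138, -2, 0], "twist": 27}, {"grip": 0.7, "dp": [174, -3, 0], "twist": 34}, {"grip": 0.7, "dp": [210, -4, 0], "twist": 41}, {"grip": 0.7, "dp": [246, -4, 0], "twist": 48}, {"grip": 0.7, "dp": [282, -4, 10], "twist": 55}, {"grip": 0.7, "dp": [318, -4, 20], "twist": 62}, {"grip": 0.7, "dp": [353, -4, 30], "twist": 69}])

```text
time: 6.15
tool_pos: [0.5463, 0.2043, 0.269]
ee_rot: [-3.033, -0.818, 0.007]
force: [-0.4, -0.8, -0.1]
grip_width: 0.0597
```

Emit:
servo_tool(commands=[{"grip": 0.7, "dp": [0, 0, 0], "twist": 7}, {"grip": 0.7, "dp": [0, 0, 0], "twist": 14}, {"grip": 0.7, "dp": [0, 0, 0], "twist": 21}, {"grip": 0.7, "dp": [0, 0, 0], "twist": 21}, {"grip": 0.7, "dp": [0, 0, 0], "twist": 21}, {"grip": 0.7, "dp": [0, 0, 0], "twist": 21}, {"grip": 0.7, "dp": [0, 0, 0], "twist": 21}, {"grip": 0.7, "dp": [0, 0, 0], "twist": 21}, {"grip": 0.7, "dp": [0, 0, 0], "twist": 21}, {"grip": 0.7, "dp": [0, 0, 0], "twist": 21}])

```text
time: 6.98
tool_pos: [0.5479, 0.2025, 0.2726]
ee_rot: [-3.131, -0.261, -0.0]
force: [0.3, 1.0, 0.3]
grip_width: 0.0598
```

```bash
python3 w.py w4
```

```text
6.9833 [0.5479 0.2025 0.2726] [[0.986, 0.166, 0.0], [0.166, -0.986, 0.0], [0.0, -0.0, -1.0]] [0.35 1.01 0.28] 0.059807606237126255 [0.26 0.16 1.23 0.   1.75 1.66]
```

View pics/w4.png

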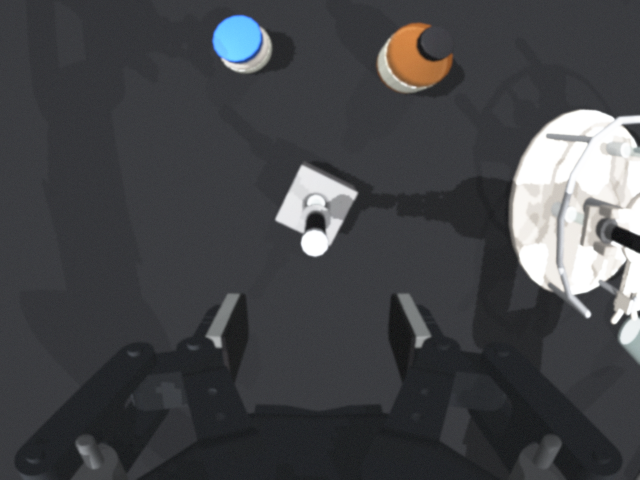

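The electrode top is at (314,241) between the open pads, the collar and cap are near (316,205), and the pot stands behind.

```bash
python3 - <<'E'
from h import *
d=np.load('pics/wc.npz'); C=(d['K'],d['o'],d['A'])
print(at_z('wrist',C,314,241,.173),at_z('wrist',C,316,213,.105),[at_z('wrist',C,u,v,.05) for u,v in((301,164),(358,192),(276,221))])
E
```

```text
[0.55182416 0.2064863  0.173     ] [0.55545315 0.20609502 0.105     ] [array([0.58820228, 0.22627352, 0.05      ]), array([0.57075466, 0.16784836, 0.05      ]), array([0.52904461, 0.24178874, 0.05      ])]
```

Emit:
servo_tool(commands=[{"grip": 0.7, "dp": [4.5, -2.3, 25], "twist": 0}, {"grip": 0.7, "dp": [4.5, -2.3, 55], "twist": 0}, {"grip": 0.7, "dp": [4.5, -2.3, 85], "twist": 0}, {"grip": 0.7, "dp": [4.5, -2.3, 115], "twist": 0}, {"grip": 0.7, "dp": [4.5, -2.3, 137], "twist": 0}, {"grip": 0.7, "dp": [4.5, -2.3, 137], "twist": 0}, {"grip": 0.3, "dp": [4.5, -2.3, 137], "twist": 0}, {"grip": 0.15, "dp": [4.5, -2.3, 137], "twist": 0}, {"grip": 0, "dp": [4.5, -2.3, 137], "twist": 0}, {"grip": 0, "dp": [4.5, -2.3, 137], "twist": 0}], newtons=80)

```text
time: 7.87
tool_pos: [0.5535, 0.206, 0.1387]
ee_rot: [-3.13, -0.261, -0.008]
force: [0.6, -0.6, 0.1]
grip_width: 0.0141
```

Emit:
servo_tool(commands=[{"grip": 0, "dp": [0, 0, 0], "twist": 0}, {"grip": 0, "dp": [0, 0, 0], "twist": 0}, {"grip": 0, "dp": [0, 0, 0], "twist": 0}, {"grip": 0, "dp": [0, 0, 0], "twist": 0}, {"grip": 0, "dp": [0, 0, -10], "twist": 0}, {"grip": 0, "dp": [0, 0, -30], "twist": 0}, {"grip": 0, "dp": [0, 0, -55], "twist": 0}, {"grip": 0, "dp": [0, 0, -80], "twist": 0}, {"grip": 0, "dp": [0, 0, -100], "twist": 0}, {"grip": 0, "dp": [0, 0, -100], "twist": 0}])

```text
time: 8.7
tool_pos: [0.5538, 0.2062, 0.2418]
ee_rot: [-3.129, -0.261, -0.016]
force: [-0.5, 0.6, 0.4]
grip_width: 0.0144
```

```bash
python3 w.py w5; python3 - <<'E'
from h import *
ims=[]
for n in ('scene','top'): 
    im=imaging.snapshot(n); cv2.imwrite(f'pics/{n}5.png',im[:,:,::-1])
    ims.append(im[:,:,::-1])
s=cv2.resize(ims[0][80:330,200:450],(500,500),interpolation=2)
w=cv2.imread('pics/w5.png')[180:430,250:390]; w=cv2.resize(w,(280,500),interpolation=2)
cv2.imwrite('pics/c5.png',np.hstack([s,w]))
E
```

```text
8.7 [0.5538 0.2062 0.2418] [[0.986, 0.166, 0.01], [0.166, -0.986, 0.003], [0.01, -0.001, -1.0]] [-0.54  0.65  0.44] 0.014355158544059306 [0.26 0.17 1.28 0.   1.68 1.66]
```

View pics/c5.png

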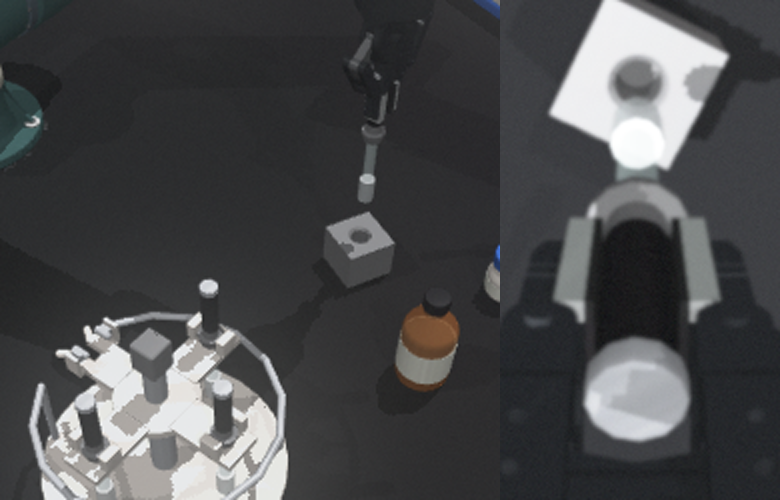

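The scene view shows the electrode held roughly upright above the pot, with the pot, bottle and stand undisturbed. In the wrist view the top is at about (318,374) and the cap at about (318,250). I'll check tilt against predictions.

```bash
python3 - <<'E'
from h import *
m=np.array(imaging.camera_model('wrist')['mount']); C=(np.array(imaging.camera_model('wrist')['mtx']),m[:3,3],m[:3,:3])
for n,h in (('top',165),('collartop',97),('coll94',94),('under',85),('cap30',30),('end',0)):
    z=.0013*-1+(132-h)/1000; print(n,z,proj('wrist',C,[[0,0,z],[.005,0,z],[0,.005,z]]).round(1).tolist())
c=cam('scene'); o=robot.get_obs(); M=R.from_rotvec(o['ee_rot']).as_matrix()
for h in (97,30,0): print('scene pred',h,proj('scene',c,o['tool_pos']+M@[0,0,-.0013+(132-h)/1000]))
im=cv2.imread('pics/scene5.png')[120:190,360:420]; w=cv2.imread('pics/w5.png')[195:300,270:370]
cv2.imwrite('pics/c6.png',np.hstack([cv2.resize(im,(480,560),interpolation=2),cv2.resize(w,(320,336),interpolation=2,).copy() if 0 else cv2.copyMakeBorder(cv2.resize(w,(300,315),interpolation=2),0,245,0,0,0)]))
E
```

```text
top -0.034300000000000004 [[320.4, 375.3], [320.5, 362.8], [336.0, 375.2]]
collartop 0.0337 [[319.5, 289.2], [319.5, 279.7], [329.8, 289.2]]
coll94 0.036699999999999997 [[319.5, 286.7], [319.5, 277.4], [329.6, 286.7]]
under 0.0457 [[319.4, 279.7], [319.4, 270.6], [329.1, 279.7]]
cap30 0.1007 [[319.0, 247.1], [319.0, 239.8], [326.7, 247.1]]
end 0.1307 [[318.9, 234.6], [318.9, 228.0], [325.7, 234.6]]
scene pred 97 [[387.18409171 146.14972264]]
scene pred 30 [[383.98639811 170.07614715]]
scene pred 0 [[382.65428181 180.04357491]]
```

View pics/c6.png

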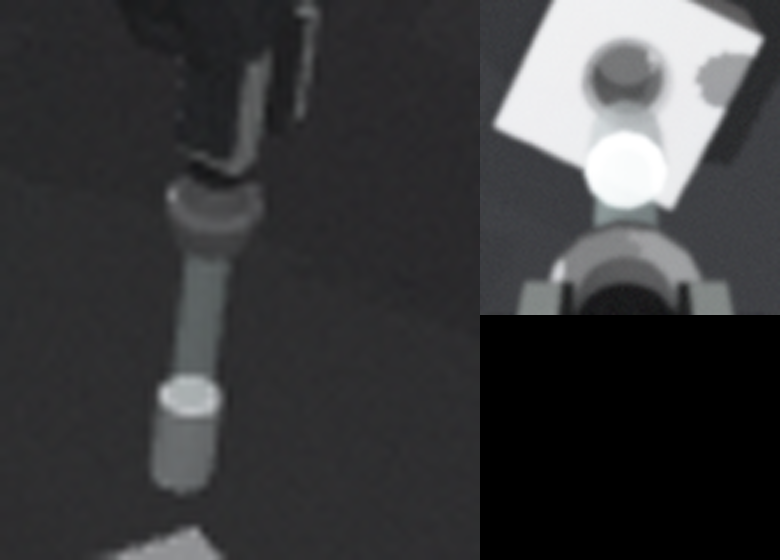

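Emit:
servo_tool(commands=[{"grip": 0, "dp": [-10, 23, 0], "twist": 0}, {"grip": 0, "dp": [-26, 59, 0], "twist": 0}, {"grip": 0, "dp": [-42, 96, 0], "twist": 0}, {"grip": 0, "dp": [-58, 132, 0], "twist": 0}, {"grip": 0, "dp": [-75, 170, 0], "twist": 0}, {"grip": 0, "dp": [-92, 208, 0], "twist": 0}, {"grip": 0, "dp": [-109, 246, 0], "twist": 0}, {"grip": 0, "dp": [-126, 284, 0], "twist": 0}, {"grip": 0, "dp": [-143, 322, 0], "twist": 0}, {"grip": 0, "dp": [-158, 356, 0], "twist": 0}])

```text
time: 9.68
tool_pos: [0.4529, -0.1732, 0.2328]
ee_rot: [-3.129, -0.26, 0.006]
force: [0.5, -0.0, -0.6]
grip_width: 0.0143
```

Emit:
servo_tool(commands=[{"grip": 0, "dp": [0, 0, 0], "twist": 0}, {"grip": 0, "dp": [0, 0, 10], "twist": 0}, {"grip": 0, "dp": [0, 0, 20], "twist": 0}, {"grip": 0, "dp": [0, 0, 30], "twist": 0}, {"grip": 0, "dp": [0, 0, 30], "twist": 0}, {"grip": 0, "dp": [0, 0, 30], "twist": 0}, {"grip": 0, "dp": [0, 0, 30], "twist": 0}, {"grip": 0, "dp": [0, 0, 30], "twist": 0}, {"grip": 0, "dp": [0, 0, 30], "twist": 0}, {"grip": 0, "dp": [0, 0, 30], "twist": 0}])

```text
time: 10.52
tool_pos: [0.4554, -0.1715, 0.2062]
ee_rot: [3.13, 0.261, 0.002]
force: [-0.2, -0.5, -0.9]
grip_width: 0.0141
```

```bash
python3 w.py w6; cat > axis.py <<'E'
from h import *
import sys
# place electrode axis prediction in wrist image + clip from wrist
E
python3 - <<'E'
import cv2
w=cv2.imread('pics/w6.png')[60:310,190:450]; cv2.imwrite('pics/c7.png',cv2.resize(w,None,fx=2.3,fy=2.3,interpolation=2))
E
```

```text
10.5167 [ 0.4554 -0.1715  0.2062] [[0.986, 0.166, 0.001], [0.166, -0.986, -0.001], [0.001, 0.001, -1.0]] [-0.15 -0.49 -0.93] 0.014067041751809393 [-0.48 -0.05  1.58  0.    1.61  0.93]
```

View pics/c7.png

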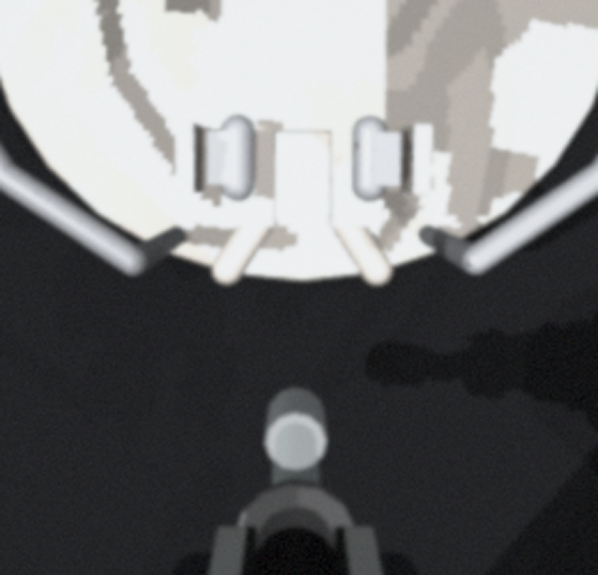

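The clip is seen straight on: jaws at pixels (294,128) and (350,128), slot centre column about 321.5, electrode cap column about 318. The rail ends are symmetric about the slot, so the carousel is well centred.

```bash
python3 - <<'E'
from h import *
d=np.load('pics/wc.npz'); C=(d['K'],d['o'],d['A']); o=robot.get_obs(); M=R.from_rotvec(o['ee_rot']).as_matrix()
P=lambda x,y:(190+x/2.3,60+y/2.3)
for n,p,z in (('jawmid',P(304,157),.144),('slotend',P(302,131),.125),('tips',P(302,270),.125),('rail',P(303.5,260),.102),('cap',P(296,440),.2062-.1007),('collar rim',P(296,487),.2062-.0365)):
    w=at_z('wrist',C,*p,z); print(n,w.round(4),'tool mm',(M.T@(w-o['tool_pos'])*1000).round(1))
E
```

```text
jawmid [ 0.5307 -0.1603  0.144 ] tool mm [76.2  1.3 62.1]
slotend [ 0.5372 -0.1589  0.125 ] tool mm [82.8  1.1 81.1]
tips [ 0.5031 -0.1647  0.125 ] tool mm [48.2  1.1 81.1]
rail [ 0.5032 -0.1654  0.102 ] tool mm [ 48.2   1.8 104.1]
cap [ 0.4526 -0.1718  0.1055] tool mm [ -2.8  -0.2 100.6]
collar rim [ 0.4633 -0.1698  0.1697] tool mm [ 8.2 -0.4 36.4]
```

Emit:
servo_tool(commands=[{"grip": 0, "dp": [0, 1.5, 0], "twist": 0}, {"grip": 0, "dp": [10, 1.5, 0], "twist": 0}, {"grip": 0, "dp": [20, 1.5, 0], "twist": 0}, {"grip": 0, "dp": [30, 1.5, 0], "twist": 0}, {"grip": 0, "dp": [40, 1.5, 0], "twist": 0}, {"grip": 0, "dp": [50, 1.5, 0], "twist": 0}, {"grip": 0, "dp": [58, 1.5, 0], "twist": 0}, {"grip": 0, "dp": [65, 1.5, 0], "twist": 0}, {"grip": 0, "dp": [70, 1.5, 0], "twist": 0}, {"grip": 0, "dp": [70, 1.5, 0], "twist": 0}])

```text
time: 11.4
tool_pos: [0.5252, -0.1612, 0.2052]
ee_rot: [-3.13, -0.262, 0.0]
force: [0.3, 0.5, -0.6]
grip_width: 0.0141
```

Emit:
servo_tool(commands=[{"grip": 0, "dp": [0, 0, 0], "twist": 0}, {"grip": 0, "dp": [0, 0, 0], "twist": 0}, {"grip": 0, "dp": [0, 0, 0], "twist": 0}, {"grip": 0, "dp": [0, 0, 0], "twist": 0}, {"grip": 0, "dp": [0, 0, 0], "twist": 0}, {"grip": 0, "dp": [0, 0, 0], "twist": 0}, {"grip": 0, "dp": [0, 0, 0], "twist": 0}, {"grip": 0, "dp": [0, 0, 0], "twist": 0}, {"grip": 0, "dp": [0, 0, 0], "twist": 0}, {"grip": 0, "dp": [0, 0, 0], "twist": 0}])

```text
time: 12.23
tool_pos: [0.5243, -0.1615, 0.2055]
ee_rot: [-3.131, -0.261, -0.0]
force: [0.5, 0.1, -2.0]
grip_width: 0.014
```

```bash
python3 w.py w7
python3 - <<'E'
import cv2
from h import *
im=imaging.snapshot('scene')[:,:,::-1]; cv2.imwrite('pics/scene7.png',im)
w=cv2.imread('pics/w7.png')[180:380,230:410]; s=im[190:330,200:320]
cv2.imwrite('pics/c8.png',np.hstack([cv2.resize(w,(450,500),interpolation=2),cv2.resize(s,(340,500),interpolation=2)[:,:340]]))
E
```

```text
12.2333 [ 0.5243 -0.1615  0.2055] [[0.986, 0.165, 0.0], [0.165, -0.986, 0.0], [0.0, -0.0, -1.0]] [ 0.54  0.08 -1.95] 0.013968806040085218 [-0.4   0.09  1.44  0.    1.61  1.  ]
```

View pics/c8.png

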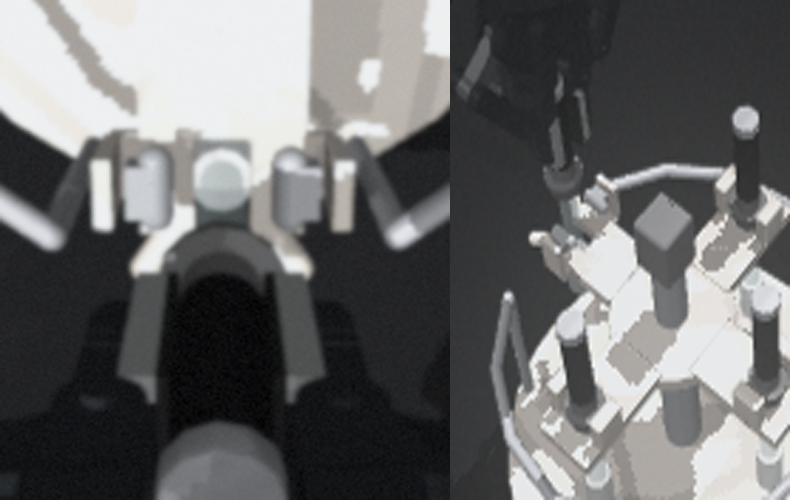

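The shaft is in the slot mouth, with the jaws at crop x 155 and 292 and the cap at 221.5, so it is centred to about 0.4 mm. I'll advance inward and feel for the slot end.

Emit:
servo_tool(commands=[{"grip": 0, "dp": [1, 0.3, 0], "twist": 0}, {"grip": 0, "dp": [2, 0.3, 0], "twist": 0}, {"grip": 0, "dp": [3, 0.3, 0], "twist": 0}, {"grip": 0, "dp": [4, 0.3, 0], "twist": 0}, {"grip": 0, "dp": [5, 0.3, 0], "twist": 0}, {"grip": 0, "dp": [6, 0.3, 0], "twist": 0}, {"grip": 0, "dp": [6, 0.3, 0], "twist": 0}, {"grip": 0, "dp": [6, 0.3, 0], "twist": 0}, {"grip": 0, "dp": [6, 0.3, 0], "twist": 0}, {"grip": 0, "dp": [6, 0.3, 0], "twist": 0}])

```text
time: 13.17
tool_pos: [0.5302, -0.1608, 0.2055]
ee_rot: [-3.131, -0.261, -0.0]
force: [1.4, 0.1, -1.0]
grip_width: 0.0145
```

Emit:
servo_tool(commands=[{"grip": 0, "dp": [0.4, 0, 0], "twist": 0}, {"grip": 0, "dp": [0.8, 0, 0], "twist": 0}, {"grip": 0, "dp": [1.2, 0, 0], "twist": 0}, {"grip": 0, "dp": [1.6, 0, 0], "twist": 0}, {"grip": 0, "dp": [2, 0, 0], "twist": 0}, {"grip": 0, "dp": [2, 0, 0], "twist": 0}, {"grip": 0, "dp": [2, 0, 0], "twist": 0}, {"grip": 0, "dp": [2, 0, 0], "twist": 0}, {"grip": 0, "dp": [2, 0, 0], "twist": 0}, {"grip": 0, "dp": [2, 0, 0], "twist": 0}])

```text
time: 14.0
tool_pos: [0.5322, -0.1604, 0.2055]
ee_rot: [-3.131, -0.261, -0.0]
force: [0.4, -0.9, -0.7]
grip_width: 0.0142
```

```bash
python3 w.py w8
python3 - <<'E'
import cv2
from h import *
im=imaging.snapshot('scene')[:,:,::-1]; cv2.imwrite('pics/scene8.png',im)
w=cv2.imread('pics/w8.png')[180:380,230:410]; s=im[190:330,200:320]
cv2.imwrite('pics/c9.png',np.hstack([cv2.resize(w,(450,500),interpolation=2),cv2.resize(s,(340,500),interpolation=2)[:,:340]]))
E
```

```text
14.0 [ 0.5322 -0.1604  0.2055] [[0.986, 0.165, 0.0], [0.165, -0.986, 0.0], [0.0, -0.0, -1.0]] [ 0.42 -0.91 -0.74] 0.01424008871635459 [-0.39  0.11  1.42  0.    1.61  1.01]
```

View pics/c9.png

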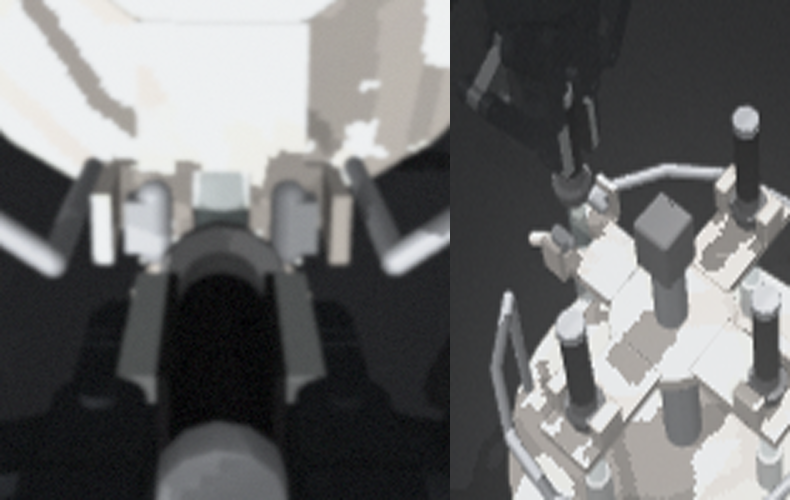

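No contact force yet. The cap is sliding under the slot's end, with its top edge at crop row 170. I'll feel further.

Emit:
servo_tool(commands=[{"grip": 0, "dp": [0.4, 0, 0], "twist": 0}, {"grip": 0, "dp": [0.8, 0, 0], "twist": 0}, {"grip": 0, "dp": [1.2, 0, 0], "twist": 0}, {"grip": 0, "dp": [1.5, 0, 0], "twist": 0}, {"grip": 0, "dp": [1.5, 0, 0], "twist": 0}, {"grip": 0, "dp": [1.5, 0, 0], "twist": 0}, {"grip": 0, "dp": [1.5, 0, 0], "twist": 0}, {"grip": 0, "dp": [1.5, 0, 0], "twist": 0}, {"grip": 0, "dp": [1.5, 0, 0], "twist": 0}, {"grip": 0, "dp": [1.5, 0, 0], "twist": 0}])

```text
time: 14.93
tool_pos: [0.5337, -0.1602, 0.2055]
ee_rot: [-3.131, -0.261, -0.0]
force: [0.2, -0.2, 0.0]
grip_width: 0.0143
```

Emit:
servo_tool(commands=[{"grip": 0, "dp": [0.4, 0, 0], "twist": 0}, {"grip": 0, "dp": [0.8, 0, 0], "twist": 0}, {"grip": 0, "dp": [1, 0, 0], "twist": 0}, {"grip": 0, "dp": [1, 0, 0], "twist": 0}, {"grip": 0, "dp": [1, 0, 0], "twist": 0}, {"grip": 0, "dp": [1, 0, 0], "twist": 0}, {"grip": 0, "dp": [1, 0, 0], "twist": 0}, {"grip": 0, "dp": [1, 0, 0], "twist": 0}, {"grip": 0, "dp": [1, 0, 0], "twist": 0}, {"grip": 0, "dp": [1, 0, 0], "twist": 0}])

```text
time: 15.77
tool_pos: [0.5347, -0.16, 0.2055]
ee_rot: [-3.131, -0.261, -0.0]
force: [-0.1, -0.0, -1.2]
grip_width: 0.0139
```

Emit:
servo_tool(commands=[{"grip": 0, "dp": [0.4, 0, 0], "twist": 0}, {"grip": 0, "dp": [0.8, 0, 0], "twist": 0}, {"grip": 0, "dp": [1, 0, 0], "twist": 0}, {"grip": 0, "dp": [1, 0, 0], "twist": 0}, {"grip": 0, "dp": [1, 0, 0], "twist": 0}, {"grip": 0, "dp": [1, 0, 0], "twist": 0}, {"grip": 0, "dp": [1, 0, 0], "twist": 0}, {"grip": 0, "dp": [1, 0, 0], "twist": 0}, {"grip": 0, "dp": [1, 0, 0], "twist": 0}, {"grip": 0, "dp": [1, 0, 0], "twist": 0}])

```text
time: 16.6
tool_pos: [0.5356, -0.1599, 0.2055]
ee_rot: [-3.131, -0.261, 0.0]
force: [-1.7, -1.4, -1.4]
grip_width: 0.0145
```

Emit:
servo_tool(commands=[{"grip": 0, "dp": [0.4, 0, 0], "twist": 0}, {"grip": 0, "dp": [0.8, 0, 0], "twist": 0}, {"grip": 0, "dp": [1, 0, 0], "twist": 0}, {"grip": 0, "dp": [1, 0, 0], "twist": 0}, {"grip": 0, "dp": [1, 0, 0], "twist": 0}, {"grip": 0, "dp": [1, 0, 0], "twist": 0}, {"grip": 0, "dp": [1, 0, 0], "twist": 0}, {"grip": 0, "dp": [1, 0, 0], "twist": 0}, {"grip": 0, "dp": [1, 0, 0], "twist": 0}, {"grip": 0, "dp": [1, 0, 0], "twist": 0}])

```text
time: 17.43
tool_pos: [0.5365, -0.1597, 0.2055]
ee_rot: [-3.131, -0.261, 0.001]
force: [-4.0, -0.2, 0.1]
grip_width: 0.0145
```

```bash
python3 w.py w9
python3 - <<'E'
import cv2
from h import *
im=imaging.snapshot('scene')[:,:,::-1]; cv2.imwrite('pics/scene9.png',im)
w=cv2.imread('pics/w9.png')[180:380,230:410]; s=im[215:285,215:275]
cv2.imwrite('pics/c10.png',np.hstack([cv2.resize(w,(360,400),interpolation=2),cv2.resize(s,(342,400),interpolation=2)]))
E
```

```text
17.4333 [ 0.5365 -0.1597  0.2055] [[0.986, 0.165, -0.0], [0.165, -0.986, 0.0], [-0.0, -0.0, -1.0]] [-4.02 -0.18  0.12] 0.014451756751208196 [-0.39  0.12  1.41 -0.    1.61  1.01]
```

Emit:
servo_tool(commands=[{"grip": 0, "dp": [-1.5, 0, 0], "twist": 0}, {"grip": 0, "dp": [-2.8, 0, 0], "twist": 0}, {"grip": 0, "dp": [-2.8, 0, 2], "twist": 0}, {"grip": 0, "dp": [-2.8, 0, 4], "twist": 0}, {"grip": 0, "dp": [-2.8, 0, 6], "twist": 0}, {"grip": 0, "dp": [-2.8, 0, 8], "twist": 0}, {"grip": 0, "dp": [-2.8, 0, 10], "twist": 0}, {"grip": 0, "dp": [-2.8, 0, 12], "twist": 0}, {"grip": 0, "dp": [-2.8, 0, 12], "twist": 0}, {"grip": 0, "dp": [-2.8, 0, 12], "twist": 0}])

```text
time: 18.37
tool_pos: [0.5339, -0.1601, 0.1932]
ee_rot: [-3.13, -0.261, 0.0]
force: [0.7, 0.2, -1.3]
grip_width: 0.0142
```

Emit:
servo_tool(commands=[{"grip": 0, "dp": [0, 0, 1], "twist": 0}, {"grip": 0, "dp": [0, 0, 2], "twist": 0}, {"grip": 0, "dp": [0, 0, 3], "twist": 0}, {"grip": 0, "dp": [0, 0, 4], "twist": 0}, {"grip": 0, "dp": [0, 0, 5], "twist": 0}, {"grip": 0, "dp": [0, 0, 6], "twist": 0}, {"grip": 0, "dp": [0, 0, 7], "twist": 0}, {"grip": 0, "dp": [0, 0, 7], "twist": 0}, {"grip": 0, "dp": [0, 0, 7], "twist": 0}, {"grip": 0, "dp": [0, 0, 7], "twist": 0}])

```text
time: 19.2
tool_pos: [0.5339, -0.1602, 0.1865]
ee_rot: [-3.131, -0.261, -0.0]
force: [-0.3, 0.2, -2.0]
grip_width: 0.0144
```

Emit:
servo_tool(commands=[{"grip": 0, "dp": [0, 0, 1], "twist": 0}, {"grip": 0, "dp": [0, 0, 2], "twist": 0}, {"grip": 0, "dp": [0, 0, 3], "twist": 0}, {"grip": 0, "dp": [0, 0, 4], "twist": 0}, {"grip": 0, "dp": [0, 0, 5], "twist": 0}, {"grip": 0, "dp": [0, 0, 5], "twist": 0}, {"grip": 0, "dp": [0, 0, 5], "twist": 0}, {"grip": 0, "dp": [0, 0, 5], "twist": 0}, {"grip": 0, "dp": [0, 0, 5], "twist": 0}, {"grip": 0, "dp": [0, 0, 5], "twist": 0}])

```text
time: 20.03
tool_pos: [0.5341, -0.1602, 0.182]
ee_rot: [3.13, 0.261, 0.001]
force: [-0.2, 1.3, 3.9]
grip_width: 0.0142
```

Emit:
servo_tool(commands=[{"grip": 0, "dp": [0, 0, 0.5], "twist": 0}, {"grip": 0, "dp": [0, 0, 1], "twist": 0}, {"grip": 0, "dp": [0, 0, 1.5], "twist": 0}, {"grip": 0, "dp": [0, 0, 2], "twist": 0}, {"grip": 0, "dp": [0, 0, 2.5], "twist": 0}, {"grip": 0, "dp": [0, 0, 3], "twist": 0}, {"grip": 0, "dp": [0, 0, 3.5], "twist": 0}, {"grip": 0, "dp": [0, 0, 4], "twist": 0}, {"grip": 0, "dp": [0, 0, 4], "twist": 0}, {"grip": 0, "dp": [0, 0, 4], "twist": 0}])

```text
time: 20.87
tool_pos: [0.5336, -0.1602, 0.1768]
ee_rot: [-3.13, -0.261, 0.002]
force: [-0.6, -1.1, 0.2]
grip_width: 0.0141
```

Emit:
servo_tool(commands=[{"grip": 0, "dp": [0, 0, 0.5], "twist": 0}, {"grip": 0, "dp": [0, 0, 1], "twist": 0}, {"grip": 0, "dp": [0, 0, 1.5], "twist": 0}, {"grip": 0, "dp": [0, 0, 2], "twist": 0}, {"grip": 0, "dp": [0, 0, 2.5], "twist": 0}, {"grip": 0, "dp": [0, 0, 3], "twist": 0}, {"grip": 0, "dp": [0, 0, 3], "twist": 0}, {"grip": 0, "dp": [0, 0, 3], "twist": 0}, {"grip": 0, "dp": [0, 0, 3], "twist": 0}, {"grip": 0, "dp": [0, 0, 3], "twist": 0}])

```text
time: 21.7
tool_pos: [0.5339, -0.1601, 0.1741]
ee_rot: [-3.13, -0.261, 0.001]
force: [0.0, -0.4, -0.1]
grip_width: 0.0139
```

Emit:
servo_tool(commands=[{"grip": 0, "dp": [0, 0, 0.5], "twist": 0}, {"grip": 0, "dp": [0, 0, 1], "twist": 0}, {"grip": 0, "dp": [0, 0, 1.5], "twist": 0}, {"grip": 0, "dp": [0, 0, 1.5], "twist": 0}, {"grip": 0, "dp": [0, 0, 1.5], "twist": 0}, {"grip": 0, "dp": [0, 0, 1.5], "twist": 0}, {"grip": 0, "dp": [0, 0, 1.5], "twist": 0}, {"grip": 0, "dp": [0, 0, 1.5], "twist": 0}, {"grip": 0, "dp": [0, 0, 1.5], "twist": 0}, {"grip": 0, "dp": [0, 0, 1.5], "twist": 0}])

```text
time: 22.53
tool_pos: [0.5336, -0.1601, 0.1723]
ee_rot: [-3.13, -0.261, 0.002]
force: [0.5, 0.5, -7.3]
grip_width: 0.014
```

Emit:
servo_tool(commands=[{"grip": 0, "dp": [0, 0, 0.5], "twist": 0}, {"grip": 0, "dp": [0, 0, 1], "twist": 0}, {"grip": 0, "dp": [0, 0, 1], "twist": 0}, {"grip": 0, "dp": [0, 0, 1], "twist": 0}, {"grip": 0, "dp": [0, 0, 1], "twist": 0}, {"grip": 0, "dp": [0, 0, 1], "twist": 0}, {"grip": 0, "dp": [0, 0, 1], "twist": 0}, {"grip": 0, "dp": [0, 0, 1], "twist": 0}, {"grip": 0, "dp": [0, 0, 1], "twist": 0}, {"grip": 0, "dp": [0, 0, 1], "twist": 0}])

```text
time: 23.37
tool_pos: [0.5338, -0.1602, 0.1721]
ee_rot: [3.131, 0.261, -0.0]
force: [-1.3, -0.3, -3.6]
grip_width: 0.0142
```

Emit:
servo_tool(commands=[{"grip": 0, "dp": [0, 0, 0.5], "twist": 0}, {"grip": 0, "dp": [0, 0, 0.5], "twist": 0}, {"grip": 0, "dp": [0, 0, 0.5], "twist": 0}, {"grip": 0, "dp": [0, 0, 0.5], "twist": 0}, {"grip": 0, "dp": [0, 0, 0.5], "twist": 0}, {"grip": 0, "dp": [0, 0, 0.5], "twist": 0}, {"grip": 0, "dp": [0, 0, 0.5], "twist": 0}, {"grip": 0, "dp": [0, 0, 0.5], "twist": 0}, {"grip": 0, "dp": [0, 0, 0.5], "twist": 0}, {"grip": 0, "dp": [0, 0, 0.5], "twist": 0}])

```text
time: 24.2
tool_pos: [0.5341, -0.1602, 0.1717]
ee_rot: [-3.131, -0.261, -0.001]
force: [0.2, 0.3, -1.8]
grip_width: 0.0141
```

Emit:
servo_tool(commands=[{"grip": 0, "dp": [0, 0, 0.5], "twist": 0}, {"grip": 0, "dp": [0, 0, 1], "twist": 0}, {"grip": 0, "dp": [0, 0, 1.5], "twist": 0}, {"grip": 0, "dp": [0, 0, 2], "twist": 0}, {"grip": 0, "dp": [0, 0, 2], "twist": 0}, {"grip": 0, "dp": [0, 0, 2], "twist": 0}, {"grip": 0, "dp": [0, 0, 2], "twist": 0}, {"grip": 0, "dp": [0, 0, 2], "twist": 0}, {"grip": 0, "dp": [0, 0, 2], "twist": 0}, {"grip": 0, "dp": [0, 0, 2], "twist": 0}])

```text
time: 25.03
tool_pos: [0.5342, -0.1603, 0.1705]
ee_rot: [3.13, 0.261, 0.002]
force: [-1.2, 0.4, 5.9]
grip_width: 0.0139
```

Emit:
servo_tool(commands=[{"grip": 0, "dp": [0, 0, 0.5], "twist": 0}, {"grip": 0, "dp": [0, 0, 1], "twist": 0}, {"grip": 0, "dp": [0, 0, 1.5], "twist": 0}, {"grip": 0, "dp": [0, 0, 2], "twist": 0}, {"grip": 0, "dp": [0, 0, 2.4], "twist": 0}, {"grip": 0, "dp": [0, 0, 2.4], "twist": 0}, {"grip": 0, "dp": [0, 0, 2.4], "twist": 0}, {"grip": 0, "dp": [0, 0, 2.4], "twist": 0}, {"grip": 0, "dp": [0, 0, 2.4], "twist": 0}, {"grip": 0, "dp": [0, 0, 2.4], "twist": 0}])

```text
time: 25.87
tool_pos: [0.5344, -0.1605, 0.1704]
ee_rot: [3.129, 0.261, 0.005]
force: [-4.4, 0.6, 12.8]
grip_width: 0.0143
```

Emit:
servo_tool(commands=[{"grip": 0, "dp": [-0.5, 0, 0.5], "twist": 0}, {"grip": 0, "dp": [-1, 0, 1], "twist": 0}, {"grip": 0, "dp": [-1, 0, 1.5], "twist": 0}, {"grip": 0, "dp": [-1, 0, 1.5], "twist": 0}, {"grip": 0, "dp": [-1, 0, 1.5], "twist": 0}, {"grip": 0, "dp": [-1, 0, 1.5], "twist": 0}, {"grip": 0, "dp": [-1, 0, 1.5], "twist": 0}, {"grip": 0, "dp": [-1, 0, 1.5], "twist": 0}, {"grip": 0, "dp": [-1, 0, 1.5], "twist": 0}, {"grip": 0, "dp": [-1, 0, 1.5], "twist": 0}])

```text
time: 26.7
tool_pos: [0.5343, -0.1608, 0.1704]
ee_rot: [3.128, 0.261, 0.009]
force: [-3.4, 1.9, 16.9]
grip_width: 0.0143
```

Emit:
servo_tool(commands=[{"grip": 0, "dp": [0, 0, 0], "twist": 0}, {"grip": 0, "dp": [0, 0, 0], "twist": 0}, {"grip": 0, "dp": [0, 0, 0], "twist": 0}, {"grip": 0, "dp": [0, 0, 0], "twist": 0}, {"grip": 0, "dp": [0, 0, 0], "twist": 0}, {"grip": 0, "dp": [0, 0, 0], "twist": 0}, {"grip": 0, "dp": [0, 0, 0], "twist": 0}, {"grip": 0, "dp": [0, 0, 0], "twist": 0}, {"grip": 0, "dp": [0, 0, 0], "twist": 0}, {"grip": 0, "dp": [0, 0, 0], "twist": 0}])

```text
time: 27.53
tool_pos: [0.5343, -0.1608, 0.1704]
ee_rot: [3.128, 0.261, 0.009]
force: [-3.2, 1.6, 16.7]
grip_width: 0.0142
```

Emit:
servo_tool(commands=[{"grip": 0, "dp": [0, 0, 0.4], "twist": 0}, {"grip": 0, "dp": [0, 0, 0.4], "twist": 0}, {"grip": 0, "dp": [0, 0, 0.4], "twist": 0}, {"grip": 0, "dp": [0, 0, 0.4], "twist": 0}, {"grip": 0, "dp": [0, 0, 0.4], "twist": 0}, {"grip": 0, "dp": [0, 0, 0.4], "twist": 0}, {"grip": 0, "dp": [0, 0, 0.4], "twist": 0}, {"grip": 0, "dp": [0, 0, 0.4], "twist": 0}, {"grip": 0, "dp": [0, 0, 0.4], "twist": 0}, {"grip": 0, "dp": [0, 0, 0.4], "twist": 0}])

```text
time: 28.37
tool_pos: [0.5343, -0.1609, 0.1704]
ee_rot: [3.127, 0.261, 0.01]
force: [-3.7, 0.7, 17.7]
grip_width: 0.0145
```

Emit:
servo_tool(commands=[{"grip": 0, "dp": [0, 0, 0], "twist": 0}, {"grip": 0, "dp": [0, 0, 0], "twist": 0}, {"grip": 0, "dp": [0, 0, 0], "twist": 0}, {"grip": 0, "dp": [0, 0, 0], "twist": 0}, {"grip": 0, "dp": [0, 0, 0], "twist": 0}, {"grip": 0, "dp": [0, 0, 0], "twist": 0}, {"grip": 0, "dp": [0, 0, -1.5], "twist": 0}, {"grip": 0, "dp": [0, 0, -3], "twist": 0}, {"grip": 0, "dp": [0, 0, -4.5], "twist": 0}, {"grip": 0, "dp": [0, 0, -4.5], "twist": 0}])

```text
time: 29.2
tool_pos: [0.5336, -0.1607, 0.1706]
ee_rot: [3.13, 0.261, 0.004]
force: [0.8, -0.8, 5.3]
grip_width: 0.0142
```

Emit:
servo_tool(commands=[{"grip": 0.1, "dp": [0, 0, 0], "twist": 0}, {"grip": 0.2, "dp": [0, 0, 0], "twist": 0}, {"grip": 0.3, "dp": [0, 0, 0], "twist": 0}, {"grip": 0.5, "dp": [0, 0, 0], "twist": 0}, {"grip": 0.6, "dp": [0, 0, 0], "twist": 0}, {"grip": 0.6, "dp": [0, 0, 0], "twist": 0}, {"grip": 0.6, "dp": [0, 0, 0], "twist": 0}, {"grip": 0.6, "dp": [0, 0, -10], "twist": 0}, {"grip": 0.6, "dp": [0, 0, -30], "twist": 0}, {"grip": 0.6, "dp": [0, 0, -60], "twist": 0}])

```text
time: 30.03
tool_pos: [0.5314, -0.1597, 0.2277]
ee_rot: [-3.128, -0.261, 0.009]
force: [-0.4, 0.0, -0.5]
grip_width: 0.0512
```

Emit:
servo_tool(commands=[{"grip": 0.6, "dp": [0, 0, -20], "twist": 0}, {"grip": 0.6, "dp": [-20, 0, -50], "twist": 0}, {"grip": 0.6, "dp": [-50, 0, -70], "twist": 0}, {"grip": 0.6, "dp": [-80, 0, -90], "twist": 0}, {"grip": 0.6, "dp": [-110, 0, -90], "twist": 0}, {"grip": 0.6, "dp": [-130, 0, -90], "twist": 0}, {"grip": 0.6, "dp": [-130, 0, -90], "twist": 0}, {"grip": 0.6, "dp": [-130, 0, -90], "twist": 0}, {"grip": 0.6, "dp": [-130, 0, -90], "twist": 0}, {"grip": 0.6, "dp": [-130, 0, -90], "twist": 0}])

```text
time: 30.87
tool_pos: [0.4053, -0.1817, 0.3195]
ee_rot: [-3.13, -0.262, 0.0]
force: [0.3, 1.1, 0.3]
grip_width: 0.0513
```

```bash
python3 w.py w10
python3 - <<'E'
import cv2
from h import *
im=imaging.snapshot('scene')[:,:,::-1]; cv2.imwrite('pics/scene10.png',im)
w=cv2.imread('pics/w10.png')[40:290,190:450]
cv2.imwrite('pics/c11.png',np.hstack([cv2.resize(w,(416,400),interpolation=2),cv2.resize(im[200:330,200:324],(382,400),interpolation=2)]))
E
```

```text
30.8667 [ 0.4053 -0.1817  0.3195] [[0.986, 0.166, -0.0], [0.166, -0.986, 0.001], [-0.0, -0.001, -1.0]] [0.28 1.07 0.27] 0.05130252442875989 [-0.55 -0.15  1.45  0.    1.84  0.85]
```

View pics/c11.png

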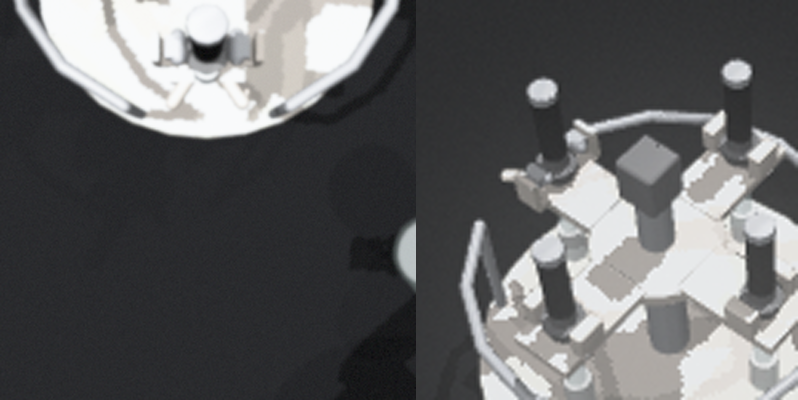

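The electrode hangs upright in the clip, its collar between the jaws, looking like its fixed neighbours. The clip is still centred between the rail ends. One numeric check, then hand in.

```bash
python3 - <<'E'
from h import *
c=cam('scene'); print('pred top',proj('scene',c,[.531,-.160,.205]),'seen',(200+(543-416)*124/382,200+91*130/400))
a=cv2.imread('pics/scene0.png',0); b=cv2.imread('pics/scene10.png',0)
for n,(l,t,r,bo) in dict(reagent=(398,222,432,275),beaker=(115,282,163,331),jar=(442,202,468,234)).items(): print(n,cv2.absdiff(a,b)[t:bo,l:r].mean())
robot.job_done()
E
```

```text
pred top [[241.47861389 227.77321961]] seen (241.22513089005236, 229.575)
reagent 1.5277469478357382
beaker 2.951955782312925
jar 5.705528846153846
the job is handed in; nothing more can be done
```

The electrode is hanging in the clip, and I handed the job in at about 31 s. I turned the carousel by its knob until the empty clip faced the opening. I then took the electrode from the pot, brought it in through the opening and pushed its collar down past the jaws. I pressed it for a little over 2 s, reading 16.7–17.7 N (highest 17.7 N at the checks between moves). I eased off before letting go and backed the arm clear.

**What the last checks showed:**
- **Collar:** The jaws pulled it down by about 7 N as they sprang over its top edge. After that the height held at 170.4 mm while the force rose.
- **Electrode:** It stands upright. Its top appeared within 2 pixels (about 3 mm) of where a fully seated one should be.
- **Clip:** It still looked centred in the opening. The one turret angle I measured, before the electrode was inserted, was about -0.01 rad. I did not measure it again afterwards.
- **Bottle and beaker:** Their image patches are almost unchanged from the start.
- **Jar:** Its patch changed a little more (mean difference 5.7 grey levels). The arm never went near it, so I put that down to shadow, but I did not check further.

One measurement disagreed: the wrist camera gave the electrode's offset in the grip differently along the rod, by up to about 4 mm. I found the slot's end by touch instead.

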